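Clamp a small painting in the panel holder

TASK

Slide the small painted panel fully home and flush against the two wooden stops of the holder, under the clamp bar. Then tighten the wing nut clockwise, a short arc at a time between the steel cheeks and without forcing against them, until the rubber foot meets the panel and about a fifth of a turn more: firmly held but not over-tightened. Leave the jar, bottle and cup where they stand and let go of everything.

Things in the scene. Friction and masses are not known exactly. Their poses are not given: they have to be found in the camera images.
- board: fixed plywood board 240 x 200 mm, 18 mm thick, on the bench. Origin on its underside; x points from the panel to the stops and clamp (roughly away from the robot), z up. It spans x -130 to +110, y -100 to +100 mm. Two wooden stops, 14 mm high over the board, at y 42 to 78 mm on either side, their panel-side faces at x = +20 mm
- panel: loose painted wooden panel, 100 mm along x, 150 mm along y, 20 mm thick, 0.25 to 0.5 kg, flat on the board (top 38 mm over the bench). Origin at the centre of its underside. Its -x long edge, on the robot's side, can be pushed. It starts 20 to 45 mm short of the stops, a little askew. Fully home, its +x edge is flush on both stops and its origin at board x = -30 mm
- nut_ears (a point): point on the wing nut's axis, 2 mm under its ears' tops, 98 to 104 mm over the bench; at board x = +60 mm, y = 0. Its x axis runs along the two ears (same look after half a turn), z up along the screw. The ears are upright brass plates 9 mm thick (along y), from 3-7 to 27 mm either side of the axis, 30 mm tall. The hub below is 22 mm across; its top is 27 mm under this point: keep fingers above it
- wing_nut: brass wing nut, origin under its hub. Clockwise from above tightens; nut and bar go down 10 mm per turn. It starts 0.7 to 3.6 rad before the foot meets the panel. Turning takes 0.20 N m of thread friction (it stays where left; at rest friction may hide up to 0.2 either way, so compare with readings before the touch) plus, from the touch, 0.11 N m per rad. Good: 0.08 to 0.16 added; over-tight: 0.22
- guard: two fixed steel cheeks, upright plates along the board's x, one each side of the wing nut: inner faces 33 mm from the screw's axis, 5 mm thick, 80 mm long, tops 94 mm over the bench. The channel between is open at its ends and above. Origin on the board's top at the screw's axis. A wide-open hand fits in only with its fingers opening along the channel; opened to about 25 mm, at any angle
- clamp_bar: steel clamp bar, 112 x 36 x 12 mm, level between the cheeks, from the screw along the board's -x; the nut drives it down. Under its free end, at board x = -6 mm, a sprung rubber foot 26 x 32 mm presses on the panel when it is home; at the start it hangs 1.1 to 5.6 mm above the panel's top. Origin on the screw's axis
- paint_jar: bystander: white paint jar with a lid, 64 mm across, 75 mm tall, origin at its base
- paint_bottle: bystander: green paint bottle, 54 mm across, 150 mm tall, origin at its base
- brush_cup: bystander: white ceramic cup, 76 mm across, 100 mm tall, origin at its base
Things that resemble listed ones, but are neither listed nor needed, are in the scene too. What is meant by the panel is not blue or yellow, and is the smaller of those in its own colour.

How it is judged (in metres and radians):
On the way:
1. the panel is fully home and flush against both stops (x of panel in the frame of board above -0.0335 m and angle between the x axis of panel and the x axis of board, either way round below 0.035 rad), for 0.2 s.
At the end, for the whole second after the job is handed in: the panel lies flat, within 3.5 mm and 2 degrees of fully home on the stops, pressed by the clamp's foot with 35 to 115 N, at rest and with nothing held (all of step 1 and angle between panel's own z axis and vertical below 0.05 rad and contact force between clamp_bar and panel between 35 and 115 N and linear speed of panel below 0.01 m/s); the robot touches nothing.
It fails at once if the clamp is over-tightened (foot on panel above 140 N) (contact force between clamp_bar and panel above 140 N).
It fails at once if the hand forces against the steel cheeks (above 20 N) (contact force between any of the fingers, the arm and guard above 20 N).
It fails at once if a bystander is moved by more than 30 mm (distance of any of paint_jar, paint_bottle, brush_cup from where it was at the start of the episode above 0.03 m).
It also fails if it takes over 72 s, if anything falls off the work surface, if the arm or the gripper's body presses on something with over 40 N, if the wrist force passes 120 N, or if a joint passes its speed limit or range.

ROBOT

A 6-joint arm with a two-finger parallel gripper is mounted at the origin on the work surface. World frame = base frame: x ahead of the robot, y to its left, z up, the work surface at z = 0. Lengths are in m, angles in degrees, forces in N, time in s.
With the tool pointing down it reaches from about 0.275 to 0.725 m from the base axis. Payload 15.9 kg.
Tool frame: the origin (TCP) lies at the very end of the fingers, on their centre line; the grasp point (between the pads) lies 19 mm behind it (arm.grip_point_offset is the y of the grasp point in the tool frame, in m); y points along the fingers, x is the direction in which the jaws open and shut, and the axes are right-handed (so a half turn about y gives the same grasp; the last joint's range is limited). The gripper opens to 85 mm and grips with 20 to 120 N. Pads are 22 mm wide; open, the fingers measure 114 mm over their backs; the gripper's body (76 mm by 85 mm) begins 54 mm behind the grasp point. The pads swing forward as they close: fully open they stand 13 mm farther back than shut.
Start: joints at [-72.193, 12.198, -1.971, 75.831, 0, 90], TCP at [0.153, -0.476, 0.231] pointing down, gripper open.
Joint ranges: [-170.91, 170.91], [-42.67, 98.43], [-65.05, 77.54], [-120.47, 116.71], [-90, 82.35], [-180, 180]. Speed limits (degrees/s): [108.29, 108.29, 136.94, 147.25, 180, 180].

INTERFACE

Orientations are given as a 3x3 rotation matrix whose columns are the frame's x, y, z axes.
In Python, from station import arm gives the robot as it stands. The module is installed in compiled form; this text tells all that it offers.
- The arm moves only by the tool jog_arm, never from a script. Its arguments are lists of equal length, an entry for each row: "turn": the turn, a rotation vector about the tool's x, y, z in degrees, a list of three; "offset": the shift along the tool's x, y, z in m, a list of three; "hand": the finger opening in m, from 0 to 0.0854. A call has 1 to 5 rows; each row shifts and turns the pose as measured when the row begins, along the tool's axes as they then stand; what a row does not reach is not made up. A row lasts 1/12 s, in which the tool goes at most 41.7 mm and 7.16 degrees, less where a joint would pass 70% of its speed; a pose out of reach is approached as far as the arm can. A call with a gripper value outside its range is refused whole. The fingers move at their own pace and stop on an object; "force" is the grip in N (left out, the last holds). Time passes only in rows, so rows that do not move let the fingers close. It gives the time, the measured TCP pose, the force and the opening at its end, in the units of the state.
- arm.observe(): the state, without advancing time (a new reading comes with each control period).
- arm.read_camera(name): name is "side" or "top" or "wrist"; returns a dict with "image" (384x512x3 uint8, red, green, blue), "fx", "fy", "cx", "cy" (pixels), "origin" and "attitude" of the camera in the world. Camera axes: x right, y down, z forward; pixel columns grow to the right and rows downward; lengths in m; the calibration is good to about 2 mm. A picture is of the moment at which its call begins. There is no depth.
- arm.job_done(): hands the job in, once; it reports no verdict.
The state is a dict: "t": time; "joint_pos": joint angles; "qd": joint speeds; "joint_torque": joint torques, N m; "position": TCP position; "tool_rot": TCP orientation; "force": force on the tool from outside, world axes, zero at the start; "moment": the same for the moment, N m; "opening": opening from 0.0 (shut) to 1.0 (fully open).
Only numpy, scipy, OpenCV 4.12 (cv2) and the standard library are available. Lean on these libraries where they do the work, as an engineer would, in place of code of your own. Each camera call takes 0.05 s, during which the arm holds its last target.

## Working session

There is one attempt and no reset: what is moved stays moved. The work goes in short steps, Python scripts to look and compute and a tool call to move; the robot and the scene stay as the last step left them, time stands still between calls to the robot, and variables do not carry over. Pictures are saved under pics/ and viewed, and the job is handed in when it is done.

Besides the shell and the picture viewer there is one more tool, called as name(argument=value, ...), one argument or row to a line, values as JSON. jog_arm: Moves the arm, as the interface text tells. Its arguments: {"type":"object","properties":{"turn":{"type":"array"},"offset":{"type":"array"},"hand":{"type":"array"},"force":{"type":"number"}},"required":["turn","offset","hand"]}

```bash
mkdir -p pics
python3 - <<'E'
from station import arm
import cv2,numpy as np
s=arm.observe()
for k,v in s.items(): print(k,np.round(v,4).tolist())
print(arm.grip_point_offset)
for n in ["side","top","wrist"]:
    c=arm.read_camera(n); cv2.imwrite(f"pics/{n}0.png",c["image"][:,:,::-1])
    print(n,{k:np.round(v,4).tolist() for k,v in c.items() if k!="image"})
E
```

```text
t 0.0
joint_pos [-72.1928, 12.2245, -2.0077, 75.8311, -0.0, 90.0016]
qd [0.0231, 0.1015, 0.0322, 0.0302, -0.0332, 0.0743]
joint_torque [0.0021, -68.6149, 48.7126, 0.0173, 0.0001, -0.0]
position [0.1528, -0.4757, 0.2308]
tool_rot [[0.3058, -0.0003, 0.9521], [-0.9521, 0.0011, 0.3058], [-0.0011, -1.0, -0.0]]
force [0.2533, -0.0198, -0.1425]
moment [-0.0058, -0.0061, 0.0121]
opening 1.0001
-0.0187
side {'fx': 429.1334, 'fy': 429.1334, 'cx': 255.2191, 'cy': 186.4183, 'origin': [0.3549, 1.0868, 0.7252], 'attitude': [[-0.994, -0.0519, 0.0959], [-0.109, 0.5016, -0.8582], [-0.0036, -0.8635, -0.5043]]}
top {'fx': 495.6327, 'fy': 495.6327, 'cx': 259.0746, 'cy': 192.8856, 'origin': [0.3893, 0.0019, 1.5275], 'attitude': [[0.0026, -0.9981, 0.0608], [-1.0, -0.003, -0.0051], [0.0052, -0.0608, -0.9981]]}
wrist {'fx': 264.8172, 'fy': 264.8172, 'cx': 253.8777, 'cy': 191.7013, 'origin': [0.2321, -0.4506, 0.3733], 'attitude': [[0.3051, -0.9021, -0.3051], [-0.9523, -0.2893, -0.097], [-0.0008, 0.3201, -0.9474]]}
```

View pics/side0.png

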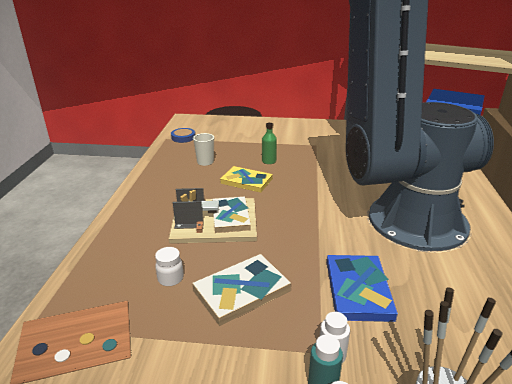

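View pics/top0.png

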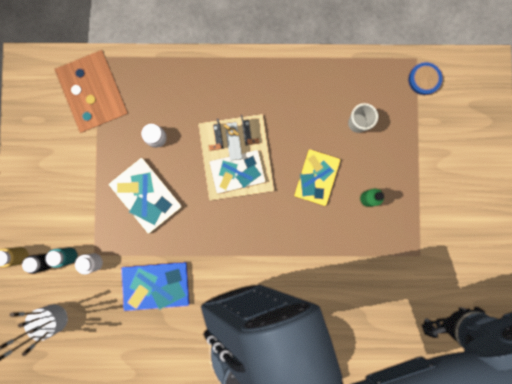

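View pics/wrist0.png

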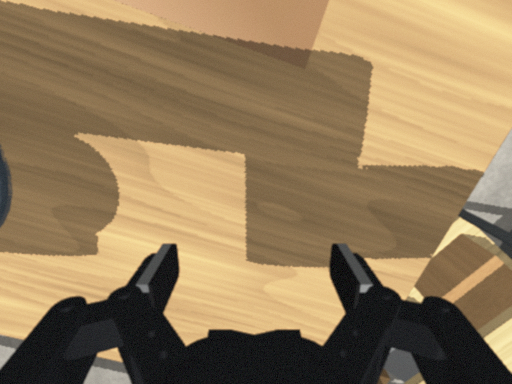

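The white panels are at top-view pixels (238,172), on the board, and (147,195), which is larger and off the board. The other panels are yellow (318,178) and blue (155,287). The small white one on the board fits the description; I'll confirm it in an enlarged crop.

Run:
```python
import cv2
i=cv2.imread("pics/top0.png")[105:210,185:290]; cv2.imwrite("pics/top0c.png",cv2.resize(i,(600,600),interpolation=cv2.INTER_CUBIC)[:, :])
i=cv2.imread("pics/side0.png")[170:255,155:275]; cv2.imwrite("pics/side0c.png",cv2.resize(i,(780,552),interpolation=cv2.INTER_CUBIC))
```

```text
(no output)
```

View pics/top0c.png

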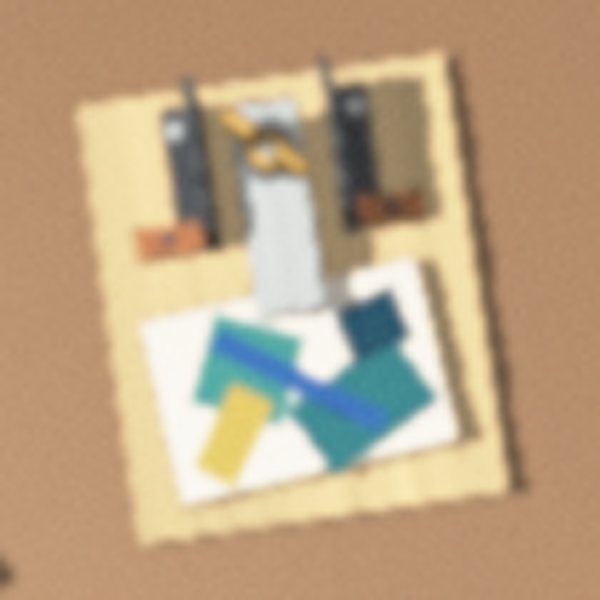

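View pics/side0c.png

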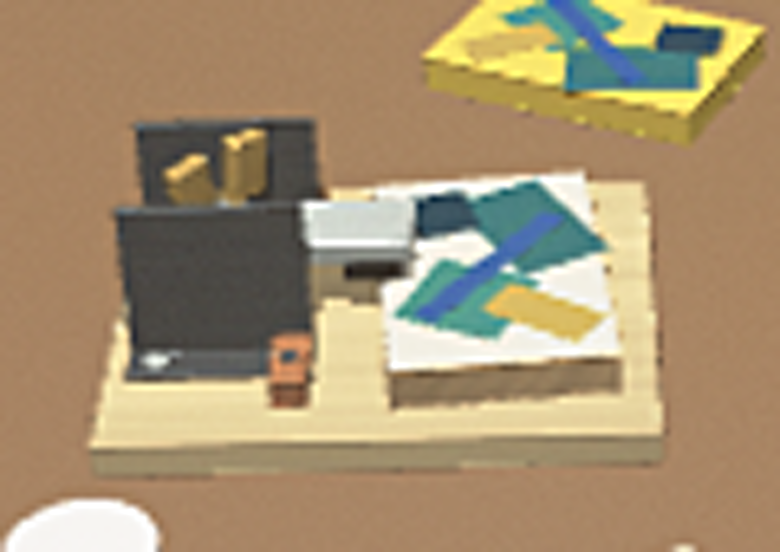

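Confirmed: the small white panel is on the holder, top centre at about crop (302,382). The board corners are at (78,105), (447,55), (510,490) and (140,545), the ears at (235,122) to (295,160).

```bash
cat > h.py <<'E'
from station import arm
import cv2,numpy as np
def ray(c,uv,z):
    d=np.array([(uv[0]-c["cx"])/c["fx"],(uv[1]-c["cy"])/c["fy"],1.0])
    R=np.array(c["attitude"]);o=np.array(c["origin"]);d=R@d
    return o+d*(z-o[2])/d[2]
def proj(c,p):
    R=np.array(c["attitude"]);q=R.T@(np.array(p)-np.array(c["origin"]));return np.array([c["fx"]*q[0]/q[2]+c["cx"],c["fy"]*q[1]/q[2]+c["cy"]])
def fit(loc,w):
    loc=np.array(loc,float);w=np.array(w)[:,:2];a=loc-loc.mean(0);b=w-w.mean(0)
    th=np.arctan2((a[:,0]*b[:,1]-a[:,1]*b[:,0]).sum(),(a*b).sum())
    R=np.array([[np.cos(th),-np.sin(th)],[np.sin(th),np.cos(th)]]);t=w.mean(0)-R@loc.mean(0)
    return th,R,t,np.abs(loc@R.T+t-w).max()
E
python3 - <<'E'
from h import *
c=arm.read_camera("top")
f=lambda p:((np.array(p)+.5)/5.714-.5+[185,105])
B=[ray(c,f(p),.018) for p in [(78,105),(447,55),(510,490),(140,545)]]
P=[ray(c,f(p),.038) for p in [(142,325),(415,262),(462,440),(187,502)]]
N=[ray(c,f(p),.102) for p in [(228,115),(300,165)]]
th,R,t,e=fit([(.11,.1),(.11,-.1),(-.13,-.1),(-.13,.1)],B);print("board",np.degrees(th),t,e)
tp,Rp,q,e=fit([(.05,.075),(.05,-.075),(-.05,-.075),(-.05,.075)],P);print("panel",np.degrees(tp),q,e,"in board",R.T@(q-t),np.degrees(tp-th))
print("screw",R@[.06,0]+t,"ears",N, np.mean(N,0), "earang",np.degrees(np.arctan2(*(N[0]-N[1])[1::-1]))-np.degrees(th))
E
```

```text
board 8.365182300989627 [0.60198359 0.06664425] 0.0012938345759238024
panel 13.602806613585694 [0.54458242 0.05998029] 0.0025834895905082478 in board [-0.05775996  0.00175777] 5.237624312596066
screw [0.66134524 0.07537316] ears [array([0.67415735, 0.09560501, 0.102     ]), array([0.64863719, 0.05887488, 0.102     ])] [0.66139727 0.07723994 0.102     ] earang 46.84318483014842
```

jog_arm(
  turn=[
    [0,0,0],
    [0,0,0],
    [0,0,0],
    [0,0,0],
    [0,0,0],
  ],
  offset=[
    [-0.027,0,0.03],
    [-0.027,0,0.03],
    [-0.027,0,0.03],
    [-0.027,0,0.03],
    [-0.027,0,0.03],
  ],
  hand=[0.085,0.085,0.085,0.085,0.085],
)

```text
t: 0.62
position: [0.2539, -0.3003, 0.2287]
tool_rot: [[0.296, -0.002, 0.955], [-0.955, 0.002, 0.296], [-0.002, -1.0, -0.001]]
force: [-0.0, 0.1, 0.2]
opening: 0.992
```

jog_arm(
  turn=[
    [0,0,0],
    [0,0,0],
    [0,0,0],
    [0,0,0],
    [0,0,0],
  ],
  offset=[
    [-0.027,0,0.03],
    [-0.027,0,0.03],
    [-0.027,0,0.03],
    [-0.027,0,0.03],
    [-0.027,0,0.03],
  ],
  hand=[0.085,0.085,0.085,0.085,0.085],
)

```text
t: 1.03
position: [0.3575, -0.1205, 0.2291]
tool_rot: [[0.294, -0.0, 0.956], [-0.956, 0.001, 0.294], [-0.001, -1.0, 0.0]]
force: [0.6, -0.8, -0.2]
opening: 0.992
```

jog_arm(
  turn=[
    [0,1.7,0],
    [0,1.7,0],
    [0,1.7,0],
    [0,1.7,0],
    [0,1.7,0],
  ],
  offset=[
    [-0.027,0.01,0.029],
    [-0.027,0.01,0.028],
    [-0.028,0.01,0.027],
    [-0.028,0.01,0.026],
    [-0.028,0.01,0.026],
  ],
  hand=[0.085,0.085,0.085,0.085,0.085],
)

```text
t: 1.45
position: [0.4599, 0.0548, 0.1805]
tool_rot: [[0.146, 0.006, 0.989], [-0.989, 0.0, 0.146], [0.001, -1.0, 0.006]]
force: [1.3, -0.6, 0.7]
opening: 0.998
```

```bash
cat >> h.py <<'E'
# board pose estimate
BT=np.array([0.60198,0.06664]);BTH=np.radians(8.365)
BR=np.array([[np.cos(BTH),-np.sin(BTH)],[np.sin(BTH),np.cos(BTH)]])
def tb():
    s=arm.observe();p=np.array(s["position"]);R=np.array(s["tool_rot"])
    print("t",round(s["t"],2),"pos",p.round(4),"board xy",(BR.T@(p[:2]-BT)).round(4),"tool z yaw rel board",round(np.degrees(np.arctan2(R[1,2],R[0,2]))-8.365,2),"tilt",R[:2,1].round(4),"F",np.round(s["force"],1),"M",np.round(s["moment"],2),"op",round(s["opening"],3),"j",np.round(s["joint_pos"],0))
    return s
E
python3 -c "
from h import *
tb()"
```

```text
t 1.45 pos [0.4599 0.0548 0.1805] board xy [-0.1423  0.009 ] tool z yaw rel board 0.01 tilt [0.0058 0.0001] F [ 1.3 -0.6  0.7] M [-0.04 -0.04 -0.01] op 0.998 j [  7.   9. -14.  67.  -0. 178.]
```

jog_arm(
  turn=[
    [0,0,0],
    [0,0,0],
    [0,0,0],
    [0,0,0],
    [0,0,0],
  ],
  offset=[
    [0.004,0.035,0],
    [0.003,0.035,0],
    [0,0.035,0],
    [0,0.03,0],
    [0,0,0],
  ],
  hand=[0.085,0.085,0.085,0.085,0.085],
)

```text
t: 1.87
position: [0.4658, 0.0568, 0.0393]
tool_rot: [[0.154, 0.009, 0.988], [-0.988, 0.002, 0.154], [-0.001, -1.0, 0.009]]
force: [-1.5, -0.3, -0.9]
opening: 0.998
```

Run:
```python
from h import *
tb()
c=arm.read_camera("side");i=c["image"][150:270,140:300,::-1];cv2.imwrite("pics/s1.png",cv2.resize(i,(800,600),interpolation=cv2.INTER_CUBIC))
c=arm.read_camera("wrist");cv2.imwrite("pics/w1.png",c["image"][:,:,::-1])
```

```text
t 1.87 pos [0.4658 0.0568 0.0393] board xy [-0.1362  0.0101] tool z yaw rel board 0.51 tilt [0.0089 0.002 ] F [-1.5 -0.3 -0.9] M [-0.01  0.14  0.03] op 0.998 j [  7.  16. -27.  47.   0. 178.]
```

View pics/s1.png

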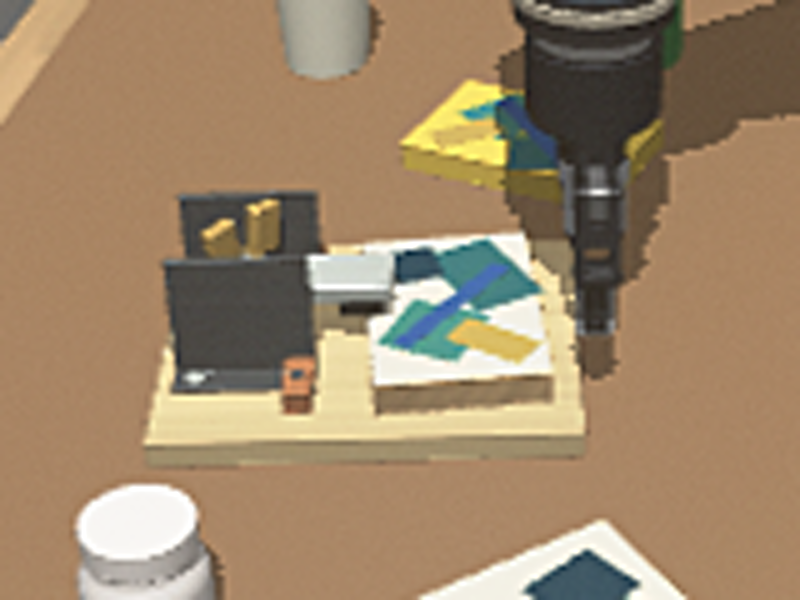

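View pics/w1.png

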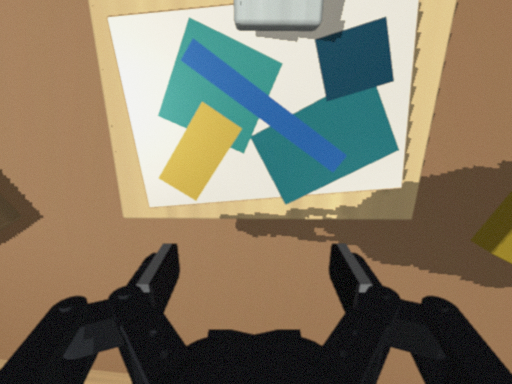

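Run:
```python
from h import *
s=tb();c=arm.read_camera("side");R=np.array(s["tool_rot"]);p=np.array(s["position"])
for dx in (-.045,-.055):
  for dz in (0,-.013): print(dx,dz,proj(c,p+R@[dx,dz,0]))
w=arm.read_camera("wrist")
P=[ray(w,u,.038) for u in [(109,16),(417,0),(402,187),(150,207)]];tp,Rp,q,e=fit([(.05,.075),(.05,-.075),(-.05,-.075),(-.05,.075)],P);print("panel",e,BR.T@(q-BT),np.degrees(tp)-8.365)
print([BR.T@(ray(w,u,.018)[:2]-BT) for u in [(123,219),(412,219)]])
```

```text
t 1.97 pos [0.4682 0.0569 0.0439] board xy [-0.1337  0.0098] tool z yaw rel board 0.49 tilt [0.0136 0.0025] F [0.4 0.4 1.2] M [-0.01 -0.02  0.01] op 0.993 j [  7.  15. -27.  47.   0. 178.]
-0.045 0 [256.6925091  218.07838451]
-0.045 -0.013 [256.74844136 214.21149643]
-0.055 0 [256.86651977 220.12160604]
-0.055 -0.013 [256.92382117 216.23783271]
panel 0.002870788125350132 [-0.05438651  0.00214606] 4.515315331547683
[array([-0.12716633,  0.10148998]), array([-0.12558602, -0.10109142])]
```

jog_arm(
  turn=[
    [-0.7,0.5,0],
    [0,0,0],
    [0,0,0],
    [0,0,0],
  ],
  offset=[
    [0.008,0.01,-0.008],
    [0,0.005,0],
    [0,0.004,0],
    [0,0,0],
  ],
  hand=[0.085,0.085,0.085,0.085],
)

```text
t: 2.4
position: [0.467, 0.0468, 0.0303]
tool_rot: [[0.143, 0.014, 0.99], [-0.99, 0.002, 0.143], [0.0, -1.0, 0.014]]
force: [-0.1, 0.5, -0.7]
opening: 0.992
```

Run:
```python
from h import *
tb()
c=arm.read_camera("side");i=c["image"][180:240,220:300,::-1];cv2.imwrite("pics/s2.png",cv2.resize(i,(800,600),interpolation=cv2.INTER_CUBIC))
```

```text
t 2.4 pos [0.467  0.0468 0.0303] board xy [-0.1364 -0.    ] tool z yaw rel board -0.14 tilt [0.0136 0.0018] F [-0.1  0.5 -0.7] M [ 0.01 -0.01  0.06] op 0.992 j [  6.  16. -28.  45.   0. 177.]
```

View pics/s2.png

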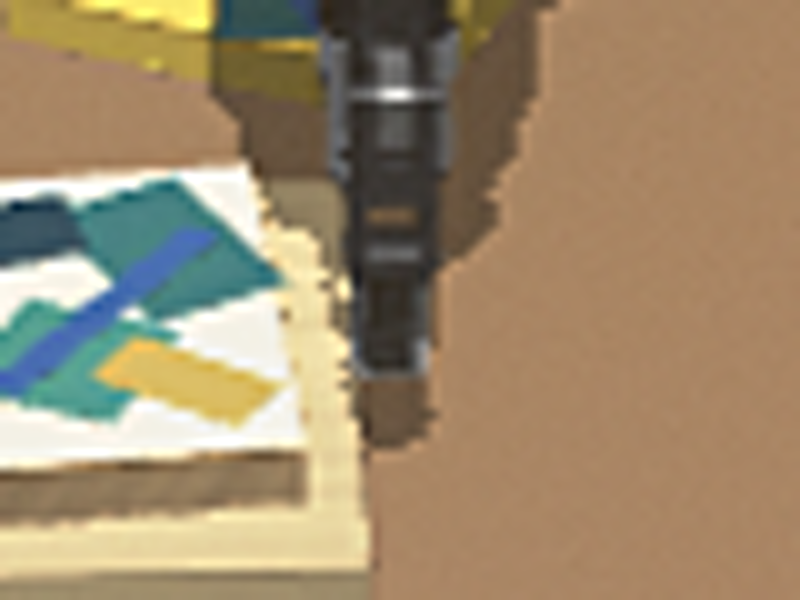

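jog_arm(
  turn=[
    [-0.8,0,0],
    [0,0,0],
    [0,0,0],
    [0,0,0],
  ],
  offset=[
    [0,0.007,0],
    [0,0.005,0],
    [0,0.005,0],
    [0,0,0],
  ],
  hand=[0.085,0.085,0.085,0.085],
)

```text
t: 2.78
position: [0.468, 0.047, 0.0126]
tool_rot: [[0.143, -0.0, 0.99], [-0.99, -0.0, 0.143], [0.0, -1.0, -0.0]]
force: [-0.4, 0.4, -0.4]
opening: 0.995
```

jog_arm(
  turn=[
    [0,0,0],
    [0,0,0],
    [0,0,0],
    [0,0,0],
    [0,0,0],
  ],
  offset=[
    [0,0,0.005],
    [0,0,0.005],
    [0,0,0.005],
    [0,0,0.005],
    [0,0,0.004],
  ],
  hand=[0.085,0.085,0.085,0.085,0.085],
)

```text
t: 3.2
position: [0.4926, 0.051, 0.0119]
tool_rot: [[0.144, -0.003, 0.99], [-0.99, 0.0, 0.144], [-0.0, -1.0, -0.003]]
force: [-2.5, 0.4, 1.1]
opening: 0.993
```

```bash
cat > look.py <<'E'
from h import *
import sys
tb()
c=arm.read_camera("side");i=c["image"][160:250,150:270,::-1];i=cv2.resize(i,(400,300),interpolation=cv2.INTER_CUBIC)
d=arm.read_camera("top");j=cv2.resize(d["image"][105:210,185:290,::-1],(300,300),interpolation=cv2.INTER_CUBIC)
w=cv2.resize(arm.read_camera("wrist")["image"][:,:,::-1],(400,300))
k=np.zeros((600,800,3),np.uint8);k[:300,:400]=i;k[:300,400:700]=j;k[300:,:400]=w;cv2.imwrite(sys.argv[1],k)
E
python3 look.py pics/l1.png
```

```text
t 3.2 pos [0.4926 0.051  0.0119] board xy [-0.1104  0.0005] tool z yaw rel board -0.1 tilt [-0.0025  0.0001] F [-2.5  0.4  1.1] M [0.17 0.45 0.12] op 0.993 j [  6.  21. -24.  45.   0. 178.]
```

View pics/l1.png

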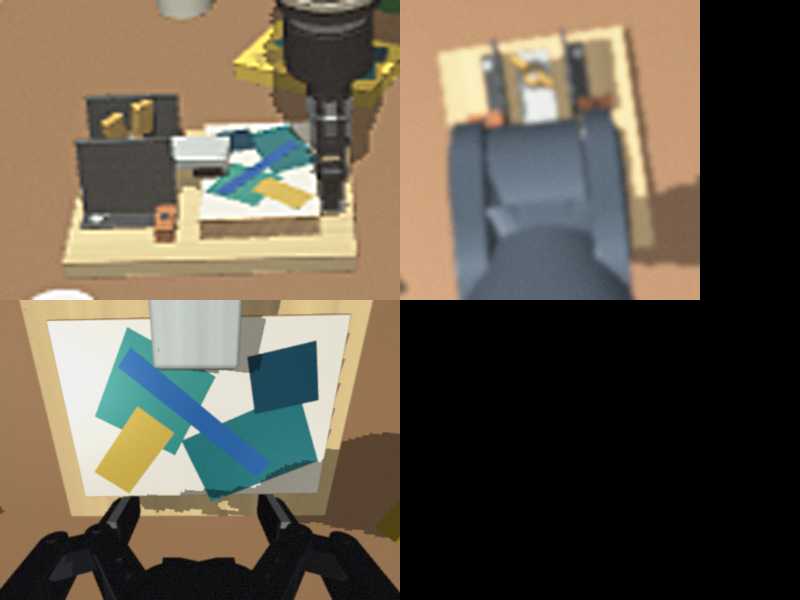

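The panel is now square to the fingers. Pushing on.

jog_arm(
  turn=[
    [0,0,0],
    [0,0,0],
    [0,0,0],
    [0,0,0],
    [0,0,0],
  ],
  offset=[
    [0,0,0.004],
    [0,0,0.004],
    [0,0,0.003],
    [0,0,0.003],
    [0,0,0.002],
  ],
  hand=[0.085,0.085,0.085,0.085,0.085],
)

```text
t: 3.77
position: [0.5082, 0.053, 0.0119]
tool_rot: [[0.143, -0.004, 0.99], [-0.99, -0.001, 0.143], [0.0, -1.0, -0.004]]
force: [-4.0, -0.6, 4.0]
opening: 0.996
```

jog_arm(
  turn=[
    [0,0,0],
    [0,0,0],
    [0,0,0],
  ],
  offset=[
    [0,0,0.002],
    [0,0,0.002],
    [0,0,0.001],
  ],
  hand=[0.085,0.085,0.085],
)

```text
t: 4.02
position: [0.5127, 0.0536, 0.0117]
tool_rot: [[0.143, -0.006, 0.99], [-0.99, -0.001, 0.143], [0.0, -1.0, -0.006]]
force: [-13.6, -2.6, 9.9]
opening: 0.994
```

jog_arm(
  turn=[
    [0,0,0],
    [0,0,0],
  ],
  offset=[
    [0,0,0.001],
    [0,0,0.001],
  ],
  hand=[0.085,0.085],
)

```text
t: 4.18
position: [0.5126, 0.0536, 0.0113]
tool_rot: [[0.144, -0.01, 0.99], [-0.99, -0.002, 0.144], [0.0, -1.0, -0.01]]
force: [-10.8, -1.1, 8.0]
opening: 0.994
```

```bash
python3 look.py pics/l2.png
```

```text
t 4.18 pos [0.5126 0.0536 0.0113] board xy [-0.0903  0.0001] tool z yaw rel board -0.11 tilt [-0.0103 -0.0016] F [-10.8  -1.1   8. ] M [-0.14  2.04  0.15] op 0.994 j [  6.  23. -21.  47.  -0. 178.]
```

View pics/l2.png

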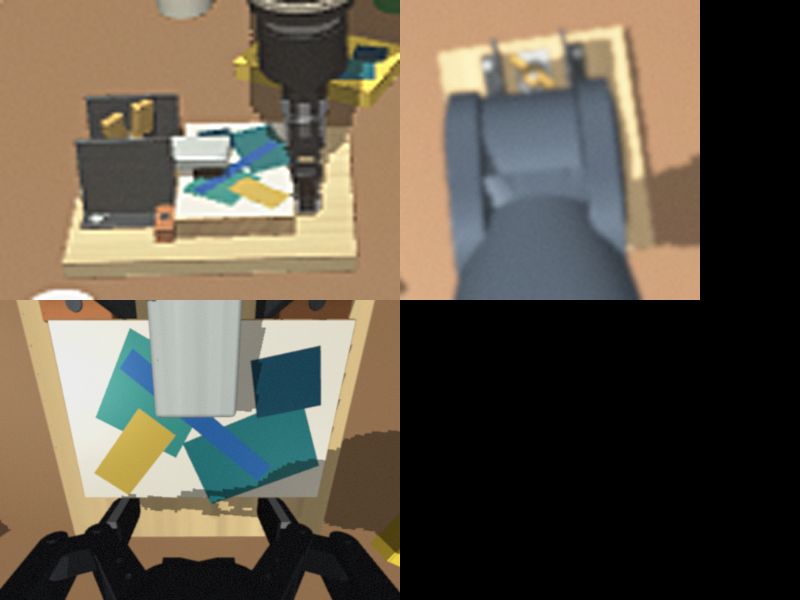

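jog_arm(
  turn=[
    [0,0,0],
    [0,0,0],
    [0,0,0],
  ],
  offset=[
    [0,0,0.003],
    [0,0,0.003],
    [0,0,0.003],
  ],
  hand=[0.085,0.085,0.085],
)

```text
t: 4.58
position: [0.5124, 0.0539, 0.0096]
tool_rot: [[0.144, -0.026, 0.989], [-0.99, -0.003, 0.144], [-0.001, -1.0, -0.027]]
force: [-22.8, -2.6, 17.6]
opening: 0.997
```

```bash
python3 -c "
from h import *
tb()
w=arm.read_camera('wrist');cv2.imwrite('pics/w3.png',w['image'][:,:,::-1])"
```

```text
t 4.58 pos [0.5124 0.0539 0.0096] board xy [-0.0905  0.0004] tool z yaw rel board -0.06 tilt [-0.0265 -0.0034] F [-22.8  -2.6  17.6] M [-0.28  4.24  0.37] op 0.997 j [  6.  24. -20.  48.  -0. 178.]
```

View pics/w3.png

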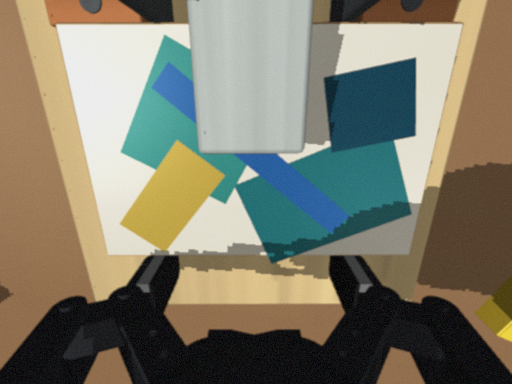

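The panel's far edge (row 23) meets both stops at (110,15) and (405,15), parallel. Backing off and rising.

jog_arm(
  turn=[
    [-1.4,0,0],
    [0,0,0],
    [0,0,0],
    [0,0,0],
    [0,0,0],
  ],
  offset=[
    [0,0,-0.008],
    [0,-0.006,-0.012],
    [0,-0.04,0],
    [0,-0.04,0],
    [0,-0.04,0],
  ],
  hand=[0.085,0.085,0.085,0.085,0.06],
)

```text
t: 5.05
position: [0.4931, 0.0513, 0.132]
tool_rot: [[0.145, -0.067, 0.987], [-0.989, -0.009, 0.144], [-0.001, -0.998, -0.068]]
force: [1.0, 0.7, -1.0]
opening: 0.874
```

```bash
python3 -c "
from h import *
tb()
w=arm.read_camera('wrist');cv2.imwrite('pics/w4.png',w['image'][:,:,::-1])"
```

```text
t 5.05 pos [0.4931 0.0513 0.132 ] board xy [-0.11    0.0007] tool z yaw rel board -0.05 tilt [-0.0671 -0.0086] F [ 1.   0.7 -1. ] M [-0.04 -0.08 -0.  ] op 0.874 j [  6.  18. -10.  67.  -0. 178.]
```

View pics/w4.png

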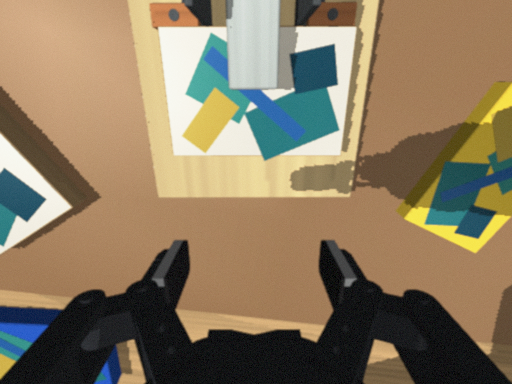

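jog_arm(
  turn=[
    [3.9,0,0],
    [0,-7,0],
    [0,0,0],
    [0,0,0],
    [0,0,0],
  ],
  offset=[
    [0,-0.03,0],
    [0,-0.04,0],
    [0.004,0,0.041],
    [0.004,0,0.041],
    [0.004,0,0.041],
  ],
  hand=[0.05,0.05,0.05,0.05,0.05],
)

```text
t: 5.52
position: [0.6213, 0.073, 0.2227]
tool_rot: [[0.27, 0.025, 0.963], [-0.963, 0.004, 0.27], [0.003, -1.0, 0.025]]
force: [0.8, -0.8, 1.2]
opening: 0.585
```

jog_arm(
  turn=[
    [0,-7,0],
    [0,-7,0],
    [0,-7,0],
    [0,-7,0],
    [0,-7,0],
  ],
  offset=[
    [0.007,0,0.038],
    [0,0,0],
    [0,0,0],
    [0,0,0],
    [0,0,0],
  ],
  hand=[0.05,0.05,0.05,0.05,0.05],
)

```text
t: 5.93
position: [0.6684, 0.0783, 0.2196]
tool_rot: [[0.773, 0.03, 0.633], [-0.634, 0.005, 0.773], [0.02, -1.0, 0.023]]
force: [-0.4, 0.4, 0.2]
opening: 0.584
```

```bash
python3 -c "
from h import *
tb()
w=arm.read_camera('wrist');cv2.imwrite('pics/w5.png',w['image'][:,:,::-1])"
```

```text
t 5.93 pos [0.6684 0.0783 0.2196] board xy [0.0674 0.0019] tool z yaw rel board 42.32 tilt [0.0303 0.0048] F [-0.4  0.4  0.2] M [-0.01  0.09  0.  ] op 0.584 j [  7.  32.  26.  82.   0. 136.]
```

View pics/w5.png

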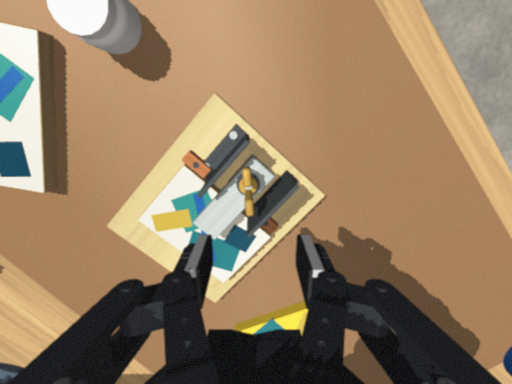

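Run:
```python
import cv2
i=cv2.imread("pics/w5.png")[140:240,200:300];cv2.imwrite("pics/w5c.png",cv2.resize(i,(600,600),interpolation=cv2.INTER_CUBIC))
```

```text
(no output)
```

View pics/w5c.png

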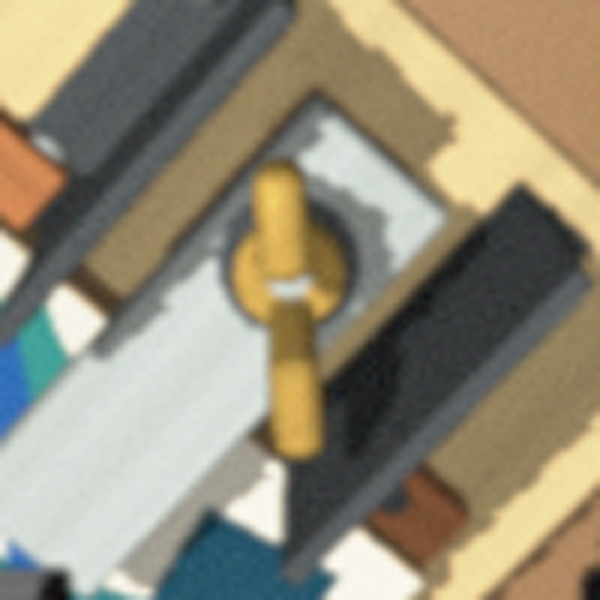

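Run:
```python
from h import *
w=arm.read_camera("wrist")
f=lambda p:((np.array(p)+.5)/6-.5+[200,140])
S=BR@[.06,0]+BT
print("screw",S)
for z in (.102,):
  a,b=[ray(w,f(p),z) for p in [(278,172),(298,450)]]
  print(z,a,b,np.linalg.norm(a-b),(a+b)/2,np.degrees(np.arctan2(*(a-b)[1::-1])))
for d in (-.027,0,.027):
  for ang in (50,55,60):
    p=S+d*np.array([np.cos(np.radians(ang)),np.sin(np.radians(ang))]);print(d,ang,(proj(w,[*p,.103])-[200,140]+.5)*6-.5)
s=arm.observe();print(s["t"],s["position"],s["joint_pos"])
```

```text
screw [0.66134168 0.07536872]
0.102 [0.67847885 0.09904805 0.102     ] [0.64937529 0.05790448 0.102     ] 0.050396534445201494 [0.66392707 0.07847626 0.102     ] 54.72570045324855
-0.027 50 [285.92481242 482.96074587]
-0.027 55 [299.16271333 482.57097242]
-0.027 60 [312.31824119 481.11875841]
0 50 [288.04006035 338.87323992]
0 55 [288.04006035 338.87323992]
0 60 [288.04006035 338.87323992]
0.027 50 [290.28317668 186.07553067]
0.027 55 [276.24226211 186.45305222]
0.027 60 [262.29369726 188.02566239]
6.0333 [0.66800782 0.07824677 0.21974125] [6.64571703e+00 3.24383883e+01 2.59061590e+01 8.17204892e+01
 7.49121346e-02 1.36164324e+02]
```

jog_arm(
  turn=[
    [0,-7,0],
    [0,-7,0],
    [0,-7,0],
    [0,-7,0],
    [0,-7,0],
  ],
  offset=[
    [0,0,0],
    [0,0,0],
    [0,0,0],
    [0,0,0],
    [0,0,0],
  ],
  hand=[0.025,0.025,0.025,0.025,0.025],
)

```text
t: 6.45
position: [0.6693, 0.0784, 0.2204]
tool_rot: [[0.996, 0.033, 0.085], [-0.085, 0.005, 0.996], [0.033, -0.999, 0.008]]
force: [-0.4, -0.8, -0.6]
opening: 0.289
```

jog_arm(
  turn=[
    [0,-7,0],
    [0,-7,0],
    [0,-7,0],
    [0,-7,0],
    [0,-7,0],
  ],
  offset=[
    [0,0,0],
    [0,0,0],
    [0,0,0],
    [0,0,0],
    [0,0,0],
  ],
  hand=[0.025,0.025,0.025,0.025,0.025],
)

```text
t: 6.87
position: [0.6704, 0.0785, 0.2217]
tool_rot: [[0.863, 0.037, -0.504], [0.504, 0.006, 0.864], [0.035, -0.999, -0.014]]
force: [0.3, -0.1, -0.5]
opening: 0.294
```

jog_arm(
  turn=[
    [0,-7,0],
    [0,-7,0],
    [0,-7,0],
    [0,-7,0],
    [0,-7,0],
  ],
  offset=[
    [0,0,0],
    [0,0,0],
    [0,0,0],
    [0,0,0],
    [0,0,0],
  ],
  hand=[0.025,0.025,0.025,0.025,0.025],
)

```text
t: 7.28
position: [0.6715, 0.0786, 0.2229]
tool_rot: [[0.415, 0.041, -0.909], [0.909, 0.006, 0.416], [0.023, -0.999, -0.035]]
force: [0.4, 0.4, -0.0]
opening: 0.292
```

jog_arm(
  turn=[
    [0,-7,0],
    [0,-7,0],
    [0,-7,0],
    [0,-7,0],
    [0,-7,0],
  ],
  offset=[
    [0,0,0],
    [0,0,0],
    [0,0,0],
    [0,0,0],
    [0,0,0],
  ],
  hand=[0.025,0.025,0.025,0.025,0.025],
)

```text
t: 7.7
position: [0.6727, 0.0787, 0.2243]
tool_rot: [[-0.184, 0.046, -0.982], [0.983, 0.007, -0.184], [-0.002, -0.999, -0.046]]
force: [-0.5, -0.7, 0.5]
opening: 0.293
```

jog_arm(
  turn=[
    [0,-7,0],
    [0,-7,0],
    [0,-7,0],
    [0,-7,0],
    [0,-7,0],
  ],
  offset=[
    [0,0,0],
    [0,0,0],
    [0,0,0],
    [0,0,0],
    [0,0,0],
  ],
  hand=[0.025,0.025,0.025,0.025,0.025],
)

```text
t: 8.12
position: [0.6737, 0.0789, 0.2255]
tool_rot: [[-0.716, 0.05, -0.696], [0.698, 0.007, -0.716], [-0.03, -0.999, -0.04]]
force: [0.2, 0.3, 0.2]
opening: 0.29
```

```bash
python3 -c "
from h import *
tb()"
```

```text
t 8.12 pos [0.6737 0.0789 0.2255] board xy [0.0728 0.0017] tool z yaw rel board -142.55 tilt [0.0495 0.0072] F [0.2 0.3 0.2] M [-0.    0.06  0.03] op 0.29 j [  7.  32.  26.  81.   0. -39.]
```

```bash
cat >> h.py <<'E'
from scipy.spatial.transform import Rotation as Ro
def goto(p,yaw):
    s=arm.observe();R=np.array(s["tool_rot"]);z=np.array([np.cos(np.radians(yaw)),np.sin(np.radians(yaw)),0]);y=np.array([0,0,-1.]);T=np.stack([np.cross(y,z),y,z],1)
    print("turn",np.degrees(Ro.from_matrix(R.T@T).as_rotvec()).round(2),"offset",(R.T@(np.array(p)-s["position"])).round(4))
E
python3 -c "
from h import *
goto([.6625,.077,.2],-125)"
```

```text
turn [ 2.13 -9.22 -1.93] offset [0.0075 0.0249 0.0102]
```

jog_arm(
  turn=[
    [1,-4.5,-1],
    [1,-4.6,-0.9],
    [0,0,0],
  ],
  offset=[
    [0.004,0.012,0.005],
    [0.004,0.013,0.005],
    [0,0,0],
  ],
  hand=[0.025,0.025,0.025],
)

```text
t: 8.37
position: [0.6628, 0.077, 0.201]
tool_rot: [[-0.818, 0.005, -0.576], [0.576, 0.002, -0.818], [-0.003, -1.0, -0.004]]
force: [0.8, 0.6, -1.1]
opening: 0.293
```

```bash
python3 -c "
from h import *
tb();w=arm.read_camera('wrist');cv2.imwrite('pics/w6.png',w['image'][:,:,::-1])
i=w['image'][140:260,190:310,::-1];cv2.imwrite('pics/w6c.png',cv2.resize(i,(600,600),interpolation=cv2.INTER_CUBIC))
tb()"
```

```text
t 8.37 pos [0.6628 0.077  0.201 ] board xy [0.0617 0.0014] tool z yaw rel board -133.52 tilt [0.0046 0.0019] F [ 0.8  0.6 -1.1] M [ 0.01 -0.01  0.03] op 0.293 j [  7.  33.  25.  81.   0. -48.]
t 8.42 pos [0.6635 0.0771 0.2024] board xy [0.0623 0.0014] tool z yaw rel board -133.78 tilt [0.007  0.0023] F [ 0.7 -0.6 -0.1] M [ 0.03 -0.   -0.04] op 0.293 j [  7.  33.  25.  81.   0. -48.]
```

View pics/w6c.png

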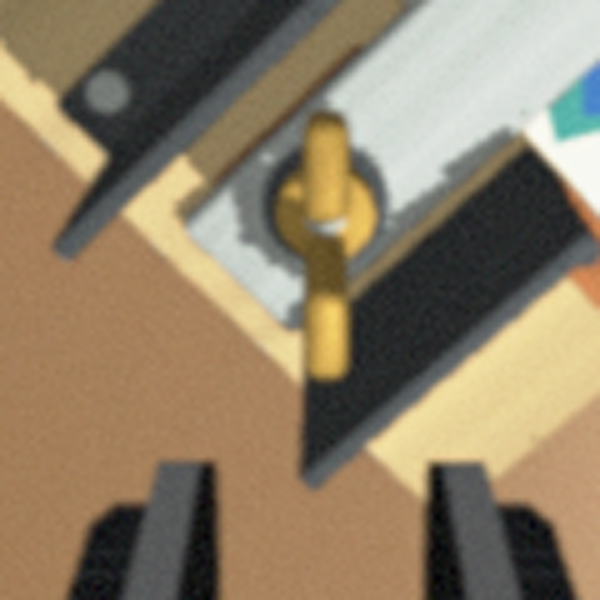

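Run:
```python
from h import *
w=arm.read_camera("wrist")
f=lambda p:((np.array(p)+.5)/5-.5+[190,140])
for z in (.1,.105):
  a,b=[ray(w,f(p),z)[:2] for p in [(328,378),(326,118)]]
  u=np.array([np.cos(np.radians(55)),np.sin(np.radians(55))])
  print(z,a,b,(a+b)/2,np.linalg.norm(a-b),np.degrees(np.arctan2(*(a-b)[::-1])),"c from far end",a-.027*u)
tb()
```

```text
0.1 [0.67860248 0.09879311] [0.64796732 0.05497627] [0.6632849  0.07688469] 0.05346427190171218 55.040139829690204 c from far end [0.66311591 0.07667601]
0.105 [0.67729897 0.09696187] [0.64729075 0.05404172] [0.66229486 0.07550179] 0.05237015286475193 55.04013982969027 c from far end [0.66181241 0.07484476]
t 8.47 pos [0.6639 0.0772 0.2033] board xy [0.0628 0.0014] tool z yaw rel board -133.82 tilt [0.0088 0.0025] F [ 0.8 -0.1 -0.5] M [0.02 0.04 0.02] op 0.292 j [  7.  33.  25.  81.   0. -48.]
```

```bash
python3 -c "
from h import *
goto([.6628,.0768,.12],-125)"
```

```text
turn [ 0.41 -0.45 -0.33] offset [0.0012 0.0833 0.0016]
```

jog_arm(
  turn=[
    [0.4,-0.4,-0.3],
    [0,0,0],
    [0,0,0],
    [0,0,0],
  ],
  offset=[
    [0.001,0.028,0.001],
    [0,0.028,0],
    [0,0.026,0],
    [0,0,0],
  ],
  hand=[0.025,0.025,0.025,0.025],
)

```text
t: 8.8
position: [0.667, 0.0776, 0.1246]
tool_rot: [[-0.806, 0.013, -0.591], [0.591, 0.001, -0.806], [-0.01, -1.0, -0.009]]
force: [-1.3, -0.7, -0.4]
opening: 0.293
```

```bash
python3 -c "
from h import *
goto([.6628,.0768,.081],-125)
w=arm.read_camera('wrist');cv2.imwrite('pics/w7.png',w['image'][:,:,::-1])
i=arm.read_camera('side')['image'][140:230,140:260,::-1];cv2.imwrite('pics/s7.png',cv2.resize(i,(800,600),interpolation=cv2.INTER_CUBIC))
tb()"
```

```text
turn [ 0.5  -1.25 -0.56] offset [0.0033 0.0436 0.0035]
t 8.9 pos [0.6687 0.0778 0.1295] board xy [0.0677 0.0013] tool z yaw rel board -134.51 tilt [0.018  0.0019] F [-0.1  0.5  0.2] M [-0.   -0.    0.01] op 0.29 j [  7.  34.  15.  70.  -0. -47.]
```

View pics/w7.png

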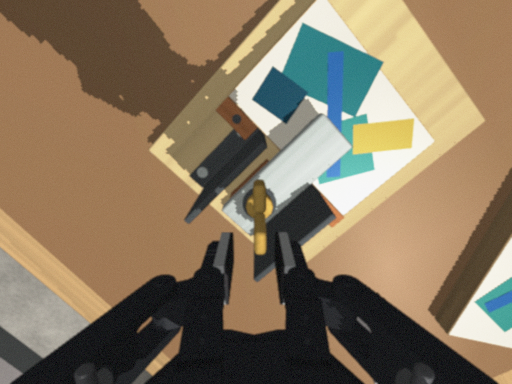

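View pics/s7.png

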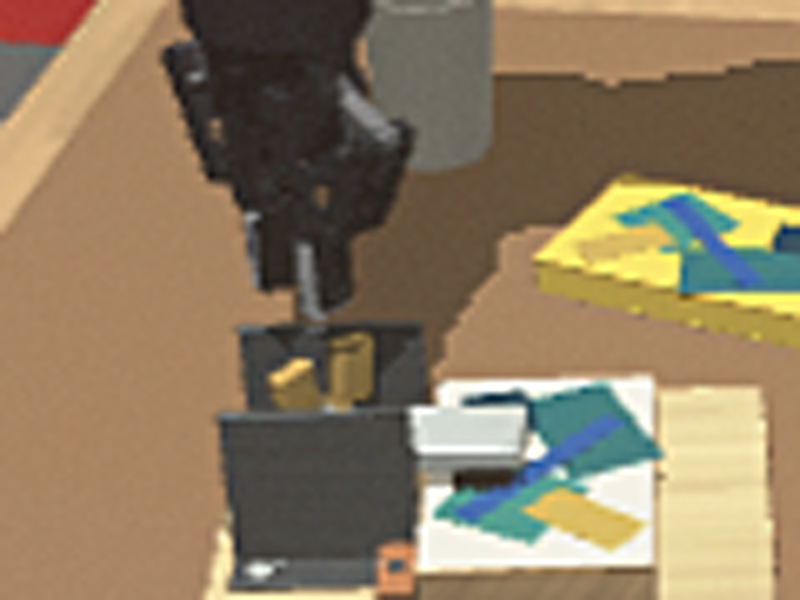

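jog_arm(
  turn=[
    [0.6,-1.2,-0.8],
    [0,0,0],
  ],
  offset=[
    [0.004,0.006,0.004],
    [0.001,0.006,0.001],
  ],
  hand=[0.025,0.025],
)

```text
t: 9.07
position: [0.6639, 0.077, 0.1222]
tool_rot: [[-0.819, 0.006, -0.573], [0.573, 0.002, -0.819], [-0.004, -1.0, -0.005]]
force: [-0.4, -0.1, -0.3]
opening: 0.292
```

```bash
python3 -c "
from h import *
goto([.6628,.0768,.081],-125)
w=arm.read_camera('wrist');cv2.imwrite('pics/w8.png',w['image'][100:340,120:400,::-1])
goto([.6628,.0768,.081],-125)"
```

```text
turn [ 0.31  0.01 -0.2 ] offset [0.001  0.0412 0.001 ]
turn [ 0.32 -0.06 -0.23] offset [0.001  0.0403 0.001 ]
```

View pics/w8.png

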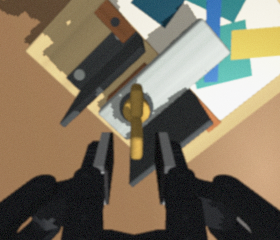

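jog_arm(
  turn=[
    [0.3,0,-0.2],
    [0,0,0],
    [0,0,0],
    [0,0,0],
  ],
  offset=[
    [0.001,0.01,0.001],
    [0,0.01,0],
    [0,0.009,0],
    [0.001,0.006,0.001],
  ],
  hand=[0.025,0.025,0.025,0.025],
)

```text
t: 9.45
position: [0.6629, 0.0767, 0.0861]
tool_rot: [[-0.818, 0.005, -0.576], [0.576, 0.0, -0.818], [-0.004, -1.0, -0.003]]
force: [0.5, 0.1, -0.4]
opening: 0.299
```

```bash
python3 -c "
from h import *
goto([.6628,.0768,.081],-125)
w=arm.read_camera('wrist');cv2.imwrite('pics/w9.png',w['image'][100:340,120:400,::-1])
i=arm.read_camera('side')['image'][140:230,140:260,::-1];cv2.imwrite('pics/s9.png',cv2.resize(i,(800,600),interpolation=cv2.INTER_CUBIC))
goto([.6628,.0768,.081],-125);tb()"
```

```text
turn [ 0.18 -0.14 -0.21] offset [ 0.0001  0.0051 -0.0001]
turn [ 0.11 -0.13 -0.14] offset [-0.0005  0.0048 -0.0007]
t 9.55 pos [0.662  0.0765 0.0858] board xy [0.0608 0.001 ] tool z yaw rel board -133.5 tilt [0.0031 0.0002] F [0.6 0.6 0.1] M [ 0.03 -0.04 -0.07] op 0.294 j [  7.  35.  11.  66.  -0. -48.]
```

View pics/w9.png

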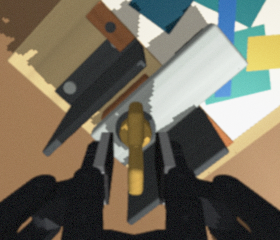

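View pics/s9.png

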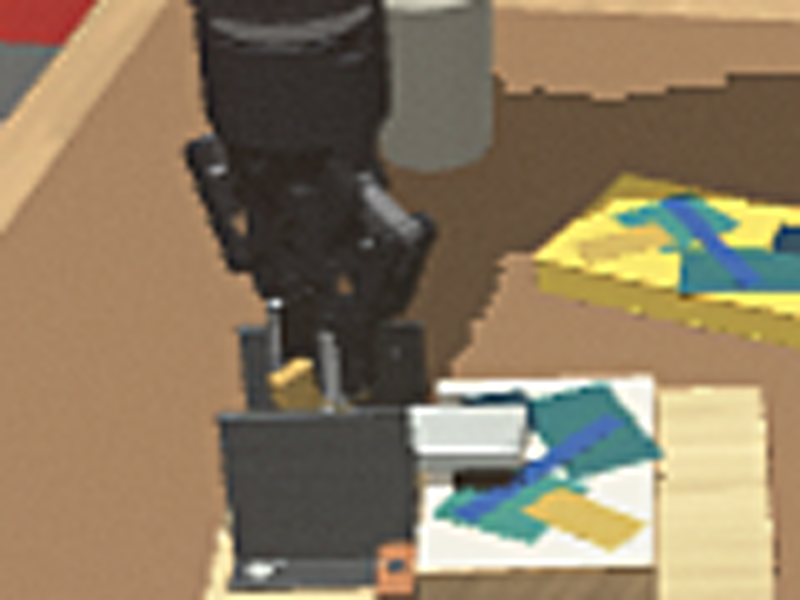

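jog_arm(
  turn=[
    [0,0,0],
    [0,0,0],
    [0,0,0],
    [0,0,0],
  ],
  offset=[
    [0,0.003,0],
    [0,0,0],
    [0,0,0],
    [0,0,0],
  ],
  hand=[0.012,0.004,0.004,0.004],
  force=50,
)

```text
t: 9.88
position: [0.6618, 0.0765, 0.0824]
tool_rot: [[-0.818, 0.003, -0.576], [0.576, 0.0, -0.818], [-0.002, -1.0, -0.002]]
force: [-0.9, 0.5, -3.2]
opening: 0.088
```

```bash
python3 -c "
from h import *
tb();goto([.6628,.0768,.081],-125)"
```

```text
t 9.88 pos [0.6618 0.0765 0.0824] board xy [0.0606 0.0011] tool z yaw rel board -133.51 tilt [0.0025 0.0003] F [-0.9  0.5 -3.2] M [ 0.    0.07 -0.07] op 0.088 j [  7.  35.  11.  65.  -0. -48.]
turn [ 0.09 -0.15 -0.11] offset [-0.0007  0.0014 -0.0008]
```

jog_arm(
  turn=[
    [0,5,0],
    [0,5,0],
    [0,5,0],
    [0,5,0],
  ],
  offset=[
    [0,0.0002,0],
    [0,0.0002,0],
    [0,0.0002,0],
    [0,0.0002,0],
  ],
  hand=[0.004,0.004,0.004,0.004],
)

```text
t: 10.22
position: [0.6616, 0.0767, 0.0818]
tool_rot: [[-0.563, 0.002, -0.826], [0.826, 0.0, -0.563], [-0.001, -1.0, -0.002]]
force: [-0.4, -0.6, -4.5]
opening: 0.09
```

```bash
cat > r.py <<'E'
from h import *
tb()
E
python3 r.py
```

```text
t 10.22 pos [0.6616 0.0767 0.0818] board xy [0.0605 0.0013] tool z yaw rel board -154.07 tilt [0.0021 0.0004] F [-0.4 -0.6 -4.5] M [0.08 0.05 0.22] op 0.09 j [  7.  35.  11.  65.   0. -28.]
```

```bash
cat > r.py <<'E'
from h import *
import json,os
s=arm.observe();R=np.array(s["tool_rot"]);y=(np.degrees(np.arctan2(R[1,2],R[0,2]))-8.365)
turned=(-133.51-y)%360
L=json.load(open("log.json")) if os.path.exists("log.json") else []
L.append([turned,s["moment"][2],s["joint_torque"][5],s["t"]]);json.dump(L,open("log.json","w"))
print("turned",round(turned,1),"Mz",round(s["moment"][2],3),"j6tq",round(s["joint_torque"][5],3),"F",np.round(s["force"],1),"pos",np.round(s["position"],4),"tilt",R[:2,1].round(3),"t",round(s["t"],2),"qd6",round(s["qd"][5],1),"j6",round(s["joint_pos"][5],1))
E
python3 r.py
```

```text
turned 20.6 Mz 0.217 j6tq -2.752 F [-0.4 -0.6 -4.5] pos [0.6616 0.0767 0.0818] tilt [0.002 0.   ] t 10.22 qd6 62.4 j6 -27.7
```

jog_arm(
  turn=[
    [0,5,0],
    [0,5,0],
  ],
  offset=[
    [0,0.0002,0],
    [0,0.0002,0],
  ],
  hand=[0.004,0.004],
)

```text
t: 10.38
position: [0.6616, 0.0768, 0.0815]
tool_rot: [[-0.404, 0.002, -0.915], [0.915, 0.0, -0.404], [-0.0, -1.0, -0.002]]
force: [-0.4, 0.3, -4.3]
opening: 0.091
```

```bash
python3 r.py
```

```text
turned 31.0 Mz 0.235 j6tq -2.719 F [-0.4  0.3 -4.3] pos [0.6616 0.0768 0.0815] tilt [0.002 0.   ] t 10.38 qd6 62.6 j6 -17.2
```

jog_arm(
  turn=[
    [0,5,0],
    [0,5,0],
  ],
  offset=[
    [0,0.0002,0],
    [0,0.0002,0],
  ],
  hand=[0.004,0.004],
)

```text
t: 10.55
position: [0.6615, 0.0769, 0.0812]
tool_rot: [[-0.23, 0.002, -0.973], [0.973, 0.001, -0.23], [0.0, -1.0, -0.002]]
force: [0.2, 0.3, -3.6]
opening: 0.092
```

```bash
python3 r.py
```

```text
turned 41.5 Mz 0.196 j6tq -2.716 F [ 0.2  0.3 -3.6] pos [0.6615 0.0769 0.0812] tilt [0.002 0.001] t 10.55 qd6 62.6 j6 -6.7
```

jog_arm(
  turn=[
    [0,5,0],
    [0,5,0],
  ],
  offset=[
    [0,0.0002,0],
    [0,0.0002,0],
  ],
  hand=[0.004,0.004],
)

```text
t: 10.72
position: [0.6615, 0.077, 0.0809]
tool_rot: [[-0.049, 0.002, -0.999], [0.999, 0.001, -0.049], [0.001, -1.0, -0.002]]
force: [0.2, 0.6, -3.4]
opening: 0.085
```

```bash
python3 r.py
```

```text
turned 52.0 Mz 0.224 j6tq -2.715 F [ 0.2  0.6 -3.4] pos [0.6615 0.077  0.0809] tilt [0.002 0.001] t 10.72 qd6 62.6 j6 3.8
```

jog_arm(
  turn=[
    [0,5,0],
    [0,5,0],
  ],
  offset=[
    [0,0.0002,0],
    [0,0.0002,0],
  ],
  hand=[0.004,0.004],
)

```text
t: 10.88
position: [0.6615, 0.0772, 0.0806]
tool_rot: [[0.133, 0.002, -0.991], [0.991, 0.001, 0.133], [0.001, -1.0, -0.002]]
force: [1.1, 1.1, -3.6]
opening: 0.087
```

```bash
python3 r.py
```

```text
turned 62.5 Mz 0.198 j6tq -2.716 F [ 1.1  1.1 -3.6] pos [0.6615 0.0772 0.0806] tilt [0.002 0.001] t 10.88 qd6 62.5 j6 14.3
```

jog_arm(
  turn=[
    [0,5,0],
    [0,5,0],
  ],
  offset=[
    [0,0.0002,0],
    [0,0.0002,0],
  ],
  hand=[0.004,0.004],
)

```text
t: 11.05
position: [0.6615, 0.0773, 0.0803]
tool_rot: [[0.311, 0.002, -0.95], [0.95, 0.001, 0.311], [0.001, -1.0, -0.001]]
force: [0.2, 0.5, -3.4]
opening: 0.089
```

```bash
python3 r.py
```

```text
turned 73.0 Mz 0.193 j6tq -2.715 F [ 0.2  0.5 -3.4] pos [0.6615 0.0773 0.0803] tilt [0.002 0.001] t 11.05 qd6 62.5 j6 24.8
```

jog_arm(
  turn=[
    [0,5,0],
    [0,5,0],
  ],
  offset=[
    [0,0.0002,0],
    [0,0.0002,0],
  ],
  hand=[0.004,0.004],
)

```text
t: 11.22
position: [0.6616, 0.0774, 0.0801]
tool_rot: [[0.479, 0.002, -0.878], [0.878, 0.001, 0.479], [0.002, -1.0, -0.001]]
force: [0.3, 0.6, -4.2]
opening: 0.096
```

```bash
python3 r.py;python3 -c "
from h import *
i=arm.read_camera('side')['image'][140:230,140:260,::-1];cv2.imwrite('pics/s10.png',cv2.resize(i,(800,600),interpolation=cv2.INTER_CUBIC))"
```

```text
turned 83.5 Mz 0.184 j6tq -2.715 F [ 0.3  0.6 -4.2] pos [0.6616 0.0774 0.0801] tilt [0.002 0.001] t 11.22 qd6 62.6 j6 35.3
```

View pics/s10.png

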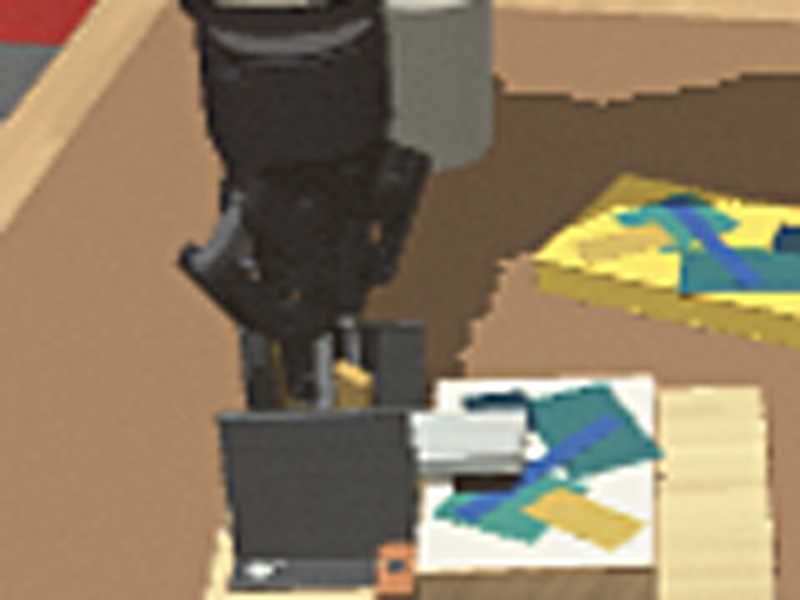

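jog_arm(
  turn=[
    [0,5,0],
    [0,5,0],
  ],
  offset=[
    [0,0.0002,0],
    [0,0.0002,0],
  ],
  hand=[0.004,0.004],
)

```text
t: 11.43
position: [0.6616, 0.0775, 0.0797]
tool_rot: [[0.629, 0.002, -0.777], [0.777, 0.001, 0.629], [0.002, -1.0, -0.001]]
force: [0.5, 0.2, -4.6]
opening: 0.089
```

```bash
python3 r.py
```

```text
turned 93.9 Mz 0.203 j6tq -2.587 F [ 0.5  0.2 -4.6] pos [0.6616 0.0775 0.0797] tilt [0.002 0.001] t 11.43 qd6 57.7 j6 45.7
```

jog_arm(
  turn=[
    [0,5,0],
    [0,5,0],
  ],
  offset=[
    [0,0.0002,0],
    [0,0.0002,0],
  ],
  hand=[0.004,0.004],
)

```text
t: 11.6
position: [0.6617, 0.0776, 0.0795]
tool_rot: [[0.757, 0.002, -0.653], [0.653, 0.001, 0.757], [0.002, -1.0, -0.001]]
force: [0.4, 0.9, -3.1]
opening: 0.088
```

```bash
python3 r.py
```

```text
turned 104.1 Mz 0.278 j6tq -2.625 F [ 0.4  0.9 -3.1] pos [0.6617 0.0776 0.0795] tilt [0.002 0.001] t 11.6 qd6 60.7 j6 55.9
```

jog_arm(
  turn=[
    [0,5,0],
    [0,5,0],
  ],
  offset=[
    [0,0.0002,0],
    [0,0.0002,0],
  ],
  hand=[0.004,0.004],
)

```text
t: 11.77
position: [0.6619, 0.0777, 0.0793]
tool_rot: [[0.861, 0.002, -0.509], [0.509, 0.001, 0.861], [0.002, -1.0, -0.0]]
force: [-0.1, -0.3, -3.9]
opening: 0.09
```

```bash
python3 r.py
```

```text
turned 114.2 Mz 0.188 j6tq -2.597 F [-0.1 -0.3 -3.9] pos [0.6619 0.0777 0.0793] tilt [0.002 0.001] t 11.77 qd6 60.9 j6 66.1
```

jog_arm(
  turn=[
    [0,5,0],
    [0,5,0],
  ],
  offset=[
    [0,0.0002,0],
    [0,0.0002,0],
  ],
  hand=[0.004,0.004],
)

```text
t: 11.93
position: [0.662, 0.0777, 0.079]
tool_rot: [[0.937, 0.002, -0.349], [0.349, 0.001, 0.937], [0.002, -1.0, 0.0]]
force: [1.1, 1.1, -4.2]
opening: 0.086
```

```bash
python3 r.py
```

```text
turned 124.4 Mz 0.22 j6tq -2.575 F [ 1.1  1.1 -4.2] pos [0.662  0.0777 0.079 ] tilt [0.002 0.001] t 11.93 qd6 60.8 j6 76.3
```

jog_arm(
  turn=[
    [0,5,0],
    [0,5,0],
  ],
  offset=[
    [0,0.0002,0],
    [0,0.0002,0],
  ],
  hand=[0.004,0.004],
)

```text
t: 12.1
position: [0.6621, 0.0777, 0.0788]
tool_rot: [[0.984, 0.003, -0.177], [0.177, 0.001, 0.984], [0.003, -1.0, 0.0]]
force: [0.2, 0.4, -2.9]
opening: 0.087
```

```bash
python3 r.py
```

```text
turned 134.6 Mz 0.299 j6tq -2.553 F [ 0.2  0.4 -2.9] pos [0.6621 0.0777 0.0788] tilt [0.003 0.001] t 12.1 qd6 60.8 j6 86.5
```

jog_arm(
  turn=[
    [0,5,0],
    [0,5,0],
  ],
  offset=[
    [0,0.0002,0],
    [0,0.0002,0],
  ],
  hand=[0.004,0.004],
)

```text
t: 12.27
position: [0.6623, 0.0777, 0.0785]
tool_rot: [[1.0, 0.003, -0.0], [0.0, 0.001, 1.0], [0.003, -1.0, 0.001]]
force: [-0.1, -0.3, -4.7]
opening: 0.088
```

```bash
python3 r.py
```

```text
turned 144.8 Mz 0.303 j6tq -2.532 F [-0.1 -0.3 -4.7] pos [0.6623 0.0777 0.0785] tilt [0.003 0.001] t 12.27 qd6 60.8 j6 96.7
```

jog_arm(
  turn=[
    [0,5,0],
  ],
  offset=[
    [0,0.0002,0],
  ],
  hand=[0.004],
)

```text
t: 12.35
position: [0.6623, 0.0778, 0.0784]
tool_rot: [[0.996, 0.003, 0.089], [-0.089, 0.001, 0.996], [0.003, -1.0, 0.001]]
force: [1.6, 0.3, -4.3]
opening: 0.09
```

```bash
python3 r.py;python3 -c "
from h import *
i=arm.read_camera('side')['image'][180:225,180:240,::-1];cv2.imwrite('pics/s11.png',cv2.resize(i,(800,600),interpolation=cv2.INTER_CUBIC))"
```

```text
turned 149.9 Mz 0.335 j6tq -2.521 F [ 1.6  0.3 -4.3] pos [0.6623 0.0778 0.0784] tilt [0.003 0.001] t 12.35 qd6 60.7 j6 101.8
```

View pics/s11.png

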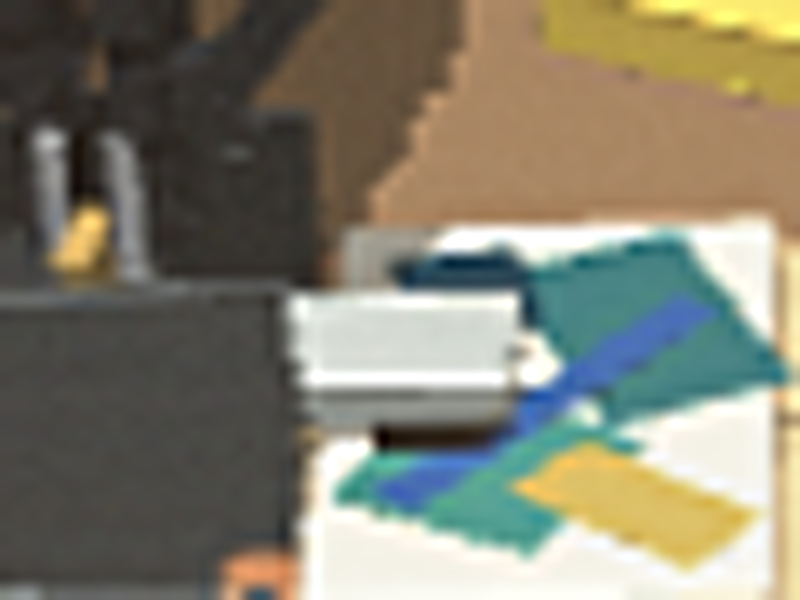

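```bash
python3 r.py
```

```text
turned 150.3 Mz 0.096 j6tq -2.184 F [ 1.3 -0.2 -3.8] pos [0.6623 0.0778 0.0783] tilt [0.003 0.001] t 12.4 qd6 -11.7 j6 102.2
```

jog_arm(
  turn=[
    [0,2,0],
  ],
  offset=[
    [0,0,0],
  ],
  hand=[0.004],
)

```text
t: 12.48
position: [0.6624, 0.0778, 0.0783]
tool_rot: [[0.992, 0.003, 0.127], [-0.127, 0.001, 0.992], [0.003, -1.0, 0.001]]
force: [1.4, -0.4, -5.9]
opening: 0.087
```

```bash
python3 r.py
```

```text
turned 152.1 Mz 0.347 j6tq -0.829 F [ 1.4 -0.4 -5.9] pos [0.6624 0.0778 0.0783] tilt [0.003 0.001] t 12.48 qd6 30.5 j6 104.0
```

jog_arm(
  turn=[
    [0,2,0],
  ],
  offset=[
    [0,0,0],
  ],
  hand=[0.004],
)

```text
t: 12.57
position: [0.6624, 0.0777, 0.0783]
tool_rot: [[0.987, 0.003, 0.159], [-0.159, 0.0, 0.987], [0.003, -1.0, 0.001]]
force: [1.9, -0.2, -4.9]
opening: 0.09
```

```bash
python3 r.py
```

```text
turned 154.0 Mz 0.315 j6tq -0.453 F [ 1.9 -0.2 -4.9] pos [0.6624 0.0777 0.0783] tilt [0.003 0.   ] t 12.57 qd6 20.6 j6 105.8
```

jog_arm(
  turn=[
    [0,2,0],
  ],
  offset=[
    [0,0,0],
  ],
  hand=[0.004],
)

```text
t: 12.65
position: [0.6624, 0.0778, 0.0782]
tool_rot: [[0.982, 0.003, 0.191], [-0.191, 0.0, 0.982], [0.003, -1.0, 0.001]]
force: [0.9, -0.1, -6.0]
opening: 0.091
```

```bash
python3 r.py
```

```text
turned 155.8 Mz 0.289 j6tq -0.676 F [ 0.9 -0.1 -6. ] pos [0.6624 0.0778 0.0782] tilt [0.003 0.   ] t 12.65 qd6 22.2 j6 107.7
```

jog_arm(
  turn=[
    [0,2,0],
  ],
  offset=[
    [0,0,0],
  ],
  hand=[0.004],
)

```text
t: 12.73
position: [0.6624, 0.0778, 0.0782]
tool_rot: [[0.975, 0.003, 0.222], [-0.222, 0.0, 0.975], [0.003, -1.0, 0.001]]
force: [1.6, -0.7, -5.1]
opening: 0.088
```

```bash
python3 r.py
python3 - <<'E'
import json,numpy as np
from scipy.optimize import curve_fit
L=np.array(json.load(open("log.json")));L=L[L[:,1]>.15];a=np.radians(L[:,0])
f=lambda x,b,x0:b+.11*np.clip(x-x0,0,None)
p,c=curve_fit(f,a,L[:,1],[.2,1.6]);print(p[0],np.degrees(p[1]),np.degrees(c[1,1]**.5),"added",.11*(a[-1]-p[1]))
E
```

```text
turned 157.7 Mz 0.354 j6tq -0.672 F [ 1.6 -0.7 -5.1] pos [0.6624 0.0778 0.0782] tilt [0.003 0.   ] t 12.73 qd6 21.7 j6 109.5
0.20626274740250566 94.16387552985455 7.188959645927366 added 0.12193285981645122
```

Added torque about 0.122 ± 0.014 N m, mid-band. Releasing.

jog_arm(
  turn=[
    [0,0,0],
    [0,0,0],
    [0,0,0],
    [0,0,0],
  ],
  offset=[
    [0,0,0],
    [0,0,0],
    [0,0,0],
    [0,0,0],
  ],
  hand=[0.022,0.022,0.022,0.022],
)

```text
t: 13.07
position: [0.6631, 0.0778, 0.0793]
tool_rot: [[0.977, 0.004, 0.211], [-0.211, 0.0, 0.977], [0.004, -1.0, 0.001]]
force: [-0.0, 0.2, 0.3]
opening: 0.258
```

```bash
python3 r.py; python3 -c "
from h import *
tb();w=arm.read_camera('wrist');cv2.imwrite('pics/w12.png',w['image'][100:340,120:400,::-1])"
```

```text
turned 157.1 Mz -0.01 j6tq 0.025 F [-0.   0.2  0.3] pos [0.6631 0.0778 0.0793] tilt [0.004 0.   ] t 13.07 qd6 -1.3 j6 108.9
t 13.07 pos [0.6631 0.0778 0.0793] board xy [0.0621 0.0021] tool z yaw rel board 69.44 tilt [0.0045 0.0005] F [-0.   0.2  0.3] M [-0.08  0.02 -0.01] op 0.258 j [  7.  35.  10.  65.  -0. 109.]
```

View pics/w12.png

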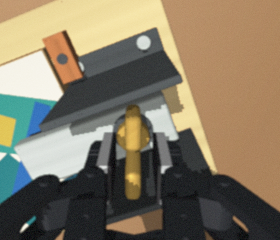

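Fingers stand clear on both sides of the ears, (105,155) and (163,155) in the crop, and the nut is still aligned with the hand. Rising.

jog_arm(
  turn=[
    [0,0,0],
    [0,0,0],
    [0,0,0],
    [0,0,0],
    [0,0,0],
  ],
  offset=[
    [0,-0.012,0],
    [0,-0.015,0],
    [0,-0.03,0],
    [0,-0.04,0],
    [0,-0.04,0],
  ],
  hand=[0.022,0.022,0.022,0.022,0.022],
)

```text
t: 13.53
position: [0.658, 0.0771, 0.2121]
tool_rot: [[0.978, -0.01, 0.206], [-0.206, -0.001, 0.978], [-0.009, -1.0, -0.003]]
force: [1.0, 0.4, 0.1]
opening: 0.26
```

jog_arm(
  turn=[
    [0,0,0],
    [0,0,0],
    [0,0,0],
    [0,0,0],
    [0,0,0],
  ],
  offset=[
    [0.02,0,-0.03],
    [0.02,0,-0.03],
    [0.02,0,-0.03],
    [0.02,0,-0.03],
    [0,0,0],
  ],
  hand=[0.022,0.022,0.022,0.022,0.022],
)

```text
t: 13.95
position: [0.7169, -0.0593, 0.2256]
tool_rot: [[0.981, 0.008, 0.195], [-0.195, -0.0, 0.981], [0.008, -1.0, 0.001]]
force: [-0.9, 0.7, -0.8]
opening: 0.255
```

```bash
python3 look.py pics/l13.png
```

```text
t 13.95 pos [ 0.7169 -0.0593  0.2256] board xy [ 0.0954 -0.1413] tool z yaw rel board 70.36 tilt [ 0.0077 -0.0005] F [-0.9  0.7 -0.8] M [-0.    0.08 -0.  ] op 0.255 j [-5. 42. 43. 91.  0. 97.]
```

View pics/l13.png

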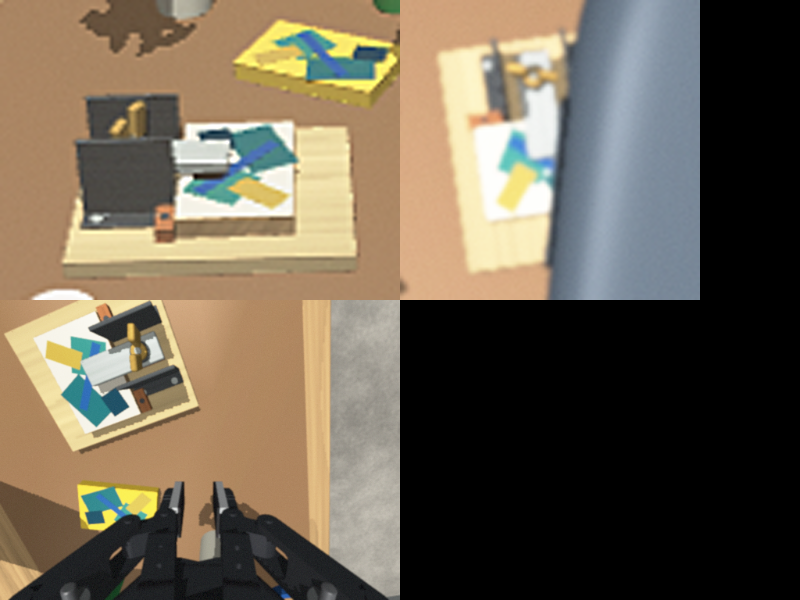

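The panel is flush on both stops, the bar is down on it, and the hand is clear of everything. Handing in.

```bash
python3 -c "
from h import *
print(arm.job_done());tb()"
```

```text
the job is handed in; nothing more can be done
None
the job is handed in; nothing more can be done
```

The panel is home on both stops, the wing nut is tightened to the middle of the good range, and I handed the job in at 14 s.

- **Panel:** I pushed the small white panel home with the open fingers, up to about 23 N. In the last pictures its far edge lies on the one stop face still in view; the first views after the push showed it on both.
- **Nut:** I gripped the ears at about 9 mm opening and turned the nut clockwise about 158° in short steps. The steady reading before the touch was about 0.21 N m. A fit puts the touch at 94° ± 7°, so I went on about 64°. That adds 0.12 ± 0.014 N m, where 0.08 to 0.16 is good.
- **Letting go:** I opened the fingers, rose clear and moved aside. The last wrist force was about zero, and I saw no contact force against the cheeks at any point.
- **Not measured directly:** I inferred the foot's pressing force from the torque. My camera estimates of the screw position disagreed by up to about 4 mm, mostly along the ears, and this caused no noticeable side load. I did not measure the jar, bottle and cup again at the end; the hand went nowhere near them at their height.

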